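# Lay standing gift cartons onto a squared-up display column

## Task

Build up the gift-carton column beside the wooden display cube: take the two cartons that stand on end and lay them flat on the base carton, first the larger, then the smaller on top of it. Each lies lengthwise towards the cube, centred on the one below, and is gently slid along until you feel its end press lightly against the cube's face, so that the whole column is flush with the cube; then let go. Lower and push the cartons softly, never let one topple over or drop, keep the base carton in its place and leave the other things alone.

Things in the scene. Friction and masses are not known exactly. Their poses are not given: they have to be found in the camera images.
- cube: Fixed dark wooden display cube, 200 (x) x 160 (y) x 140 mm high, screwed down, two thin books on top. Origin at table height, middle of the foot of the flat upright face where the column stands. That face is the plane y = 0 of this frame; it looks to -y (towards the standing cartons); x runs along it, z up. The cube fills y 0 to 160 mm. Yaw within 0.25 rad.
- base_carton: Closed plain gift carton, 60 (x) x 100 (y) x 44 mm (z), 0.6 kg, loose, lying flat on the table with one 60 x 44 mm end already flush against the middle of the cube's face: the foot of the column. Origin at the centre of its underside.
- base_carton_center (a point): Centre of the base carton.
- large_carton: Closed plain gift carton, the larger of two standing on end: 60 (x) x 44 (y, thickness) x 100 mm (z, length), 0.2 to 0.45 kg, evenly filled, rigid. Origin at the centre of the end on which it stands at the start, z up along its length, x across its width, within 0.35 rad of world x. To lie flat its y axis must be vertical (either face up, either end to the cube).
- large_carton_center (a point): Centre of the large carton, half way along its length (50 mm above its origin).
- small_carton: Closed plain gift carton, the smaller one standing on end: 52 (x) x 40 (y, its thickness) x 84 mm (z, its length), about 0.15 to 0.3 kg, evenly filled, rigid. Axes and origin as for the large carton.
- small_carton_center (a point): Centre of the small carton, half way along its length (42 mm above its origin).
- candle_tin: Bystander, leave alone: round steel candle tin, 60 mm across, 36 mm high, on the table between the standing cartons and the column. Origin at the centre of its underside.
- candle_jar: Bystander, leave alone: glass candle jar with a wooden lid, 72 mm across, 95 mm high, to the right of the standing cartons. Origin at the centre of its underside.
- mug: Bystander, leave alone: white mug, 80 mm across, 90 mm high, beyond the cartons. Origin at the centre of its underside.
- bowl: Bystander, leave alone: white bowl, 150 mm across, 60 mm high, near right. Origin at the centre of its underside.
- spice_jar: Bystander, leave alone: small amber jar, 52 mm across, 85 mm high, in front of the mug. Origin at the centre of its underside.
There are look-alikes about, which are no part of the job. Leave any blue or purple look-alike of the large_carton alone.

How it is judged:
By the outcome, as a careful person would: the job done as asked, in the order asked, and still so for the second after the job is handed in, with the robot touching nothing.
It also fails if it takes over 72 s, if anything falls off the work surface, if the arm or the gripper's body presses on something with over 40 N, if the wrist force passes 120 N, or if a joint passes its speed limit or range.

## Robot

A 6-joint arm with a two-finger parallel gripper is mounted at the origin on the work surface. World frame = base frame: x ahead of the robot, y to its left, z up, the work surface at z = 0. Lengths are in mm, angles in degrees, forces in N, time in s.
With the tool pointing down it reaches from about 350 to 850 mm from the base axis. Payload 8.1 kg.
Tool frame: the origin (TCP) lies midway between the tips of the shut fingers; the grasp point (between the pads) lies 19 mm behind it; z points along the fingers, y is the line along which they close (so a half turn about z gives the same grasp; the last joint's range is limited). The gripper opens to 85 mm and grips with 20 to 120 N. Pads are 22 mm wide; open, the fingers measure 114 mm over their backs; the gripper's body (76 mm by 85 mm) begins 54 mm behind the grasp point. The pads swing forward as they close: fully open they stand 13 mm farther back than shut.
Start: joints at [67.758, 7.471, 85.268, -0, 87.261, -4.893], TCP at [178.895, 572.714, 207.892] pointing down, gripper open.
Joint ranges: [-169.43, 169.43], [-51.17, 129.36], [1.28, 143.12], [-76.62, 256.62], [0, 156.53], [-152.29, 152.29]. Speed limits (degrees/s): [136.94, 136.94, 159.86, 180, 180, 180].

## Interface

Orientations are given as [roll, pitch, yaw] about the fixed x, y, z axes, in that order (R = Rz(yaw) Ry(pitch) Rx(roll)).
In Python, from bench import r gives the robot as it stands.
- The arm moves only by the tool apply_moves, never from a script. Its argument "steps" is a list of rows, each a list of 7 numbers: the opening, from -1 (shut) to 1 (fully open), then the shift along the tool's x, y, z in mm, then the turn, a rotation vector about the tool's x, y, z in units of 5 degrees (1.0 is 5 degrees). A call has exactly 8 rows; each row shifts and turns the commanded pose from where the row before left it, along the tool's axes as they then stand; what a row does not reach is not made up. A row lasts 1/10 s, in which the tool goes at most 50 mm and 8.59 degrees, less where a joint would pass 70% of its speed; a pose out of reach is approached as far as the arm can. A call is refused whole if a number of a shift passes 50 or a number of a turn 1, either way. A call with a gripper value outside its range is refused whole. The fingers move at their own pace and stop on an object; "squeeze" is the grip in N (left out, the last holds). Time passes only in rows, so rows that do not move let the fingers close, or fill a call up. It gives the time, the measured TCP pose, the force, the opening and the grip force at its end, in the units of the state.
- r.sense(): the state, without advancing time (a new reading comes with each control period).
- r.snapshot(name): name is "scene" or "top"; returns a dict with "color" (384x512x3 uint8, blue, green, red), "depth" (384x512 float32, mm along the optical axis (not along the pixel's ray), 0 where there is no reading), "mtx" (3x3 intrinsics, pixels), "T" (4x4, takes a point from camera to world coordinates). Camera axes: x right, y down, z forward; pixel columns grow to the right and rows downward; lengths in mm; the calibration is good to about 2 mm. A picture is of the moment at which its call begins.
- r.hand_in(): hands the job in; it is judged then, once.
The state is a dict: "time": time; "joint_pos": joint angles; "qd": joint speeds; "joint_efforts": joint torques, N m; "tool_pos": TCP position; "tcp_rot": TCP orientation; "ft_force": force on the tool from outside, world axes, zero at the start; "wrist_torque": the same for the moment, N m; "finger_gap": finger opening in mm; "grip_force": force on a finger pad.
Only numpy, scipy, OpenCV 4.12 (cv2) and the standard library are available. Lean on these libraries where they do the work, as an engineer would, in place of code of your own. Each camera call takes 0.05 s, during which the arm holds its last target. There are 200 camera calls.

## Working session

There is one attempt and no reset: what is moved stays moved. The work goes in short steps, Python scripts to look and compute and a tool call to move; the robot and the scene stay as the last step left them, time stands still between calls to the robot, and variables do not carry over. Pictures are saved under pics/ and viewed, at most 10 in all, crops included, and the job is handed in when it is done.

Besides the shell and the picture viewer there is one more tool, called after "Emit:" as name(argument=value, ...), one argument or row to a line, values as JSON. apply_moves: Moves the arm, as the interface text tells. Its arguments: {"type":"object","properties":{"steps":{"type":"array"},"squeeze":{"type":"number"}},"required":["steps"]}

```bash
mkdir -p pics; ls; python3 - <<'E'
from bench import r
import cv2,numpy as np
for n in ("scene","top"):
    s=r.snapshot(n); cv2.imwrite(f"pics/{n}0.png",s["color"]); np.savez(f"{n}0.npz",**s); print(n,s["T"].round(3).tolist(),s["mtx"].tolist())
print(r.sense())
E
```

```text
pics
scene [[-0.568, 0.618, -0.543, 1241.463], [0.823, 0.412, -0.391, 388.458], [-0.018, -0.669, -0.743, 947.403], [0.0, 0.0, 0.0, 1.0]] [[457.31445165719373, 0.0, 249.39462414480084], [0.0, 457.31445165719373, 193.16155419522744], [0.0, 0.0, 1.0]]
top [[0.015, -0.999, 0.051, 511.495], [-1.0, -0.015, -0.015, -43.836], [0.015, -0.05, -0.999, 1449.448], [0.0, 0.0, 0.0, 1.0]] [[494.78867472362657, 0.0, 261.27103288767205], [0.0, 494.78867472362657, 189.06875884514457], [0.0, 0.0, 1.0]]
{'time': 0.1, 'joint_pos': array([ 6.77580694e+01,  7.51044518e+00,  8.53205351e+01, -6.51848048e-04,
        8.72625000e+01, -4.89181722e+00]), 'qd': array([ 0.10582864, -0.13215911, -0.21501048, -0.09823678,  0.07047729,
        0.00914008]), 'joint_efforts': array([ 6.20669562e-04, -5.70956039e+01, -5.01942122e+01, -3.06824777e-04,
        8.25454190e-03,  2.94661891e-05]), 'tool_pos': array([178.69990171, 572.22896398, 206.97687464]), 'tcp_rot': array([-1.79906805e+02, -7.32281802e-03,  1.62649912e+02]), 'ft_force': array([-0.53284221, -0.47757144,  0.84926709]), 'wrist_torque': array([-0.00395836,  0.02656565,  0.04925909]), 'grip_force': 0.0, 'finger_gap': 85.28846198384635}
```

View pics/scene0.png

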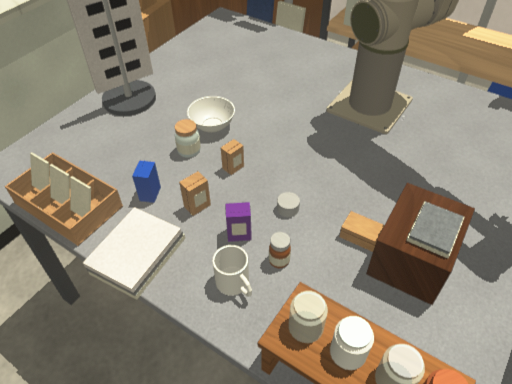

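View pics/top0.png

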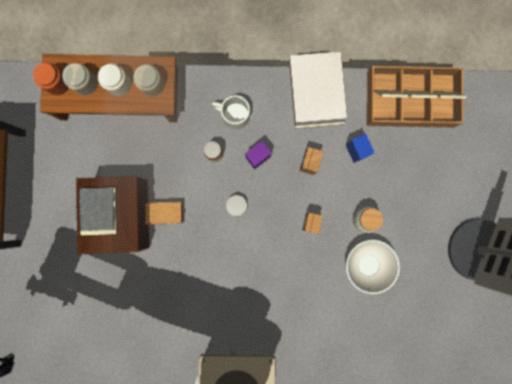

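The brown cartons are at (195,193) and (232,157) in scene, or (313,160) and (314,223) in top. They are the wanted large and small. The blue (147,181) and purple (238,222) boxes are look-alikes, to be left alone. The base carton is at (362,231) against the dark cube. Next I measure the cloud and confirm with an enlarged crop.

View pics/crop.png

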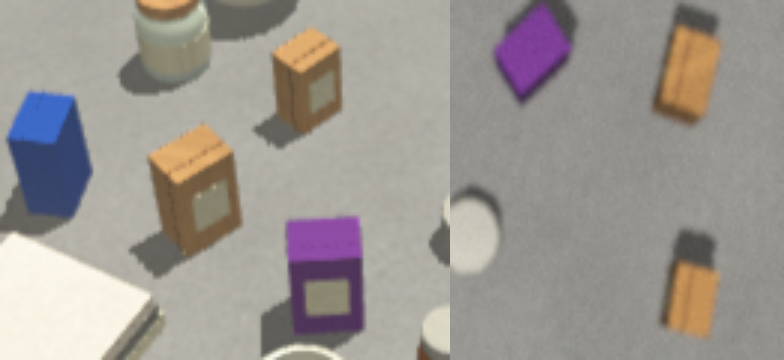

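Left crop: the large brown carton is at (195,190) and the small one at (308,82), both brown. Blue and purple are the same size as the large, so they are ruled out by colour. Next: cube and base poses, cross-checked with the scene camera.

```bash
python3 - <<'E'
from h import *
t=np.load("top0.npz"); s=np.load("scene0.npz")
W=cloud(t); S=cloud(s)
def rect(W,lo,hi,z0,z1,name):
    m=(W[...,0]>lo[0])&(W[...,0]<hi[0])&(W[...,1]>lo[1])&(W[...,1]<hi[1])&(W[...,2]>z0)&(W[...,2]<z1)
    mm=m.astype(np.uint8); n,l,st,c=cv2.connectedComponentsWithStats(mm)
    k=1+np.argmax(st[1:,4]); p=W[l==k]
    a=cv2.minAreaRect(p[:,:2].astype(np.float32)); print(name,len(p),np.round(a[0],1),np.round(a[1],1),round(a[2],2),"z",np.median(p[:,2]).round(1), "mean",p.mean(0).round(1))
for nm,C in(("top",W),("scene",S)):
    rect(C,(420,120),(640,270),36,60,nm+" base")
    rect(C,(380,200),(660,470),132,149,nm+" cubetop")
    rect(C,(600,-260),(720,-150),96,112,nm+" large")
    rect(C,(440,-260),(540,-160),80,96,nm+" small")
    rect(C,(620,-120),(740,10),96,112,nm+" purple")
    rect(C,(490,-40),(590,60),33,46,nm+" tin")
# tilt of table in top view
for a in((700,-300),(600,-300),(450,100),(620,150),(300,-200),(500,-100)):
    print(a,[np.nanmedian(C[(abs(C[...,0]-a[0])<20)&(abs(C[...,1]-a[1])<20)][:,2]).round(1) for C in(W,S)])
E
```

```text
top base 869 [515.6 213.1] [186.1 102.3] 3.04 z 45.6 mean [511.1 218.   45.9]
top cubetop 3048 [503.6 341.9] [200.3 161.7] 3.05 z 141.3 mean [497.9 327.8 141.3]
top large 342 [ 662.9 -203.8] [44.2 60.1] 75.12 z 101.6 mean [ 662.9 -203.8  101.7]
top small 267 [ 488.3 -209.6] [40.1 51.9] 78.24 z 85.7 mean [ 488.5 -209.3   85.8]
top purple 350 [677.6 -53.3] [44.2 60.5] 38.35 z 101.4 mean [676.9 -53.1 101.5]
top tin 309 [535.2   6.9] [54.2 57.1] 0.9 z 37.7 mean [535.2   6.6  38. ]
scene base 760 [514.1 208.7] [63.6 91.4] 2.02 z 43.6 mean [516.8 209.4  43.3]
scene cubetop 3443 [505.9 343. ] [206.8 160. ] 3.11 z 139.4 mean [519.1 336.  139.5]
scene large 307 [ 666.7 -201.9] [47.2 61.8] 73.68 z 99.8 mean [ 668.  -201.6   99.8]
scene small 191 [ 492.1 -208.4] [41.7 53.7] 80.42 z 83.8 mean [ 493.5 -207.8   83.8]
scene purple 348 [681.2 -51.6] [46.4 59.8] 38.54 z 99.7 mean [681.5 -50.8  99.6]
scene tin 294 [538.2   8.2] [57.  58.6] 82.68 z 35.9 mean [539.2   8.1  36. ]
(700, -300) [np.float64(3.0), np.float64(2.5)]
(600, -300) [np.float64(1.4), np.float64(0.2)]
(450, 100) [np.float64(2.0), np.float64(-0.6)]
(620, 150) [np.float64(1.2), np.float64(-0.3)]
(300, -200) [np.float64(1.6), np.float64(-0.2)]
(500, -100) [np.float64(1.7), np.float64(-0.3)]
```

```bash
cat >> h.py <<'E'
from scipy.spatial.transform import Rotation as Ro, Slerp
def ori(psi,beta):  # tool down with yaw psi, then tilted about tool y
    return Ro.from_euler('xyz',[180,0,psi],degrees=True)*Ro.from_euler('y',beta,degrees=True)
def rows(p0,R0,p1,R1,n,grip,ps=1.0,rs=0.05):
    """n rows from pose 0 to pose 1, rounded, rounding error fed forward"""
    S=Slerp([0,1],Ro.concatenate([R0,R1])); p=np.array(p0,float);R=R0
    for i in range(1,n+1):
        a=i/n; d=R.inv().apply(np.array(p0)+(np.array(p1)-p0)*a-p); w=np.degrees((R.inv()*S(a)).as_rotvec())/5
        d=np.clip(np.round(d/ps)*ps,-50,50); w=np.clip(np.round(w/rs)*rs,-1,1)
        print(str([grip]+[round(float(x),2) for x in np.r_[d,w]])+",", "" if i%8 else "\n")
        p=p+R.apply(d); R=R*Ro.from_rotvec(np.radians(5*w))
    print("end",p.round(1),R.as_euler('xyz',degrees=True).round(1))
    return p,R
E
python3 - <<'E'
from h import *
p=np.array([178.9,572.7,207.9]);R=ori(162.65,0)
R1=ori(74.5,-35); G=np.array([666,-200,66.])+22*R1.as_matrix()[:,2]; pre=G-115*R1.as_matrix()[:,2]
print(G,pre)
rows(p,R,pre+[0,0,60],R1,24,1)
E
```

```text
[ 662.62780402 -212.15974587   47.97865503] [ 680.25519209 -148.59743792  142.18114012]
[1, -29.0, -22.0, 0.0, 0.2, -0.25, 0.7], 
[1, -30.0, -21.0, 2.0, 0.25, -0.2, 0.7], 
[1, -32.0, -19.0, 2.0, 0.2, -0.25, 0.75], 
[1, -32.0, -16.0, 3.0, 0.25, -0.25, 0.7], 
[1, -33.0, -15.0, 4.0, 0.2, -0.2, 0.7], 
[1, -34.0, -12.0, 5.0, 0.25, -0.25, 0.7], 
[1, -35.0, -10.0, 6.0, 0.2, -0.2, 0.7], 
[1, -35.0, -8.0, 7.0, 0.25, -0.25, 0.75], 

[1, -36.0, -6.0, 8.0, 0.2, -0.25, 0.7], 
[1, -35.0, -3.0, 9.0, 0.25, -0.2, 0.7], 
[1, -35.0, -0.0, 9.0, 0.2, -0.25, 0.7], 
[1, -35.0, 1.0, 10.0, 0.25, -0.25, 0.7], 
[1, -35.0, 4.0, 11.0, 0.2, -0.2, 0.7], 
[1, -34.0, 6.0, 11.0, 0.25, -0.25, 0.75], 
[1, -34.0, 9.0, 12.0, 0.2, -0.2, 0.7], 
[1, -33.0, 11.0, 12.0, 0.25, -0.25, 0.7], 

[1, -31.0, 13.0, 13.0, 0.2, -0.25, 0.7], 
[1, -31.0, 16.0, 13.0, 0.25, -0.2, 0.7], 
[1, -29.0, 17.0, 13.0, 0.2, -0.25, 0.75], 
[1, -28.0, 20.0, 14.0, 0.25, -0.2, 0.7], 
[1, -26.0, 21.0, 14.0, 0.2, -0.25, 0.7], 
[1, -25.0, 23.0, 13.0, 0.2, -0.25, 0.7], 
[1, -23.0, 25.0, 14.0, 0.25, -0.2, 0.7], 
[1, -21.0, 27.0, 14.0, 0.2, -0.25, 0.75], 

end [ 680.3 -148.7  202.2] [179.8  35.   74.4]
```

Emit:
apply_moves(
  steps=[
    [1,-29,-22,0,0.2,-0.25,0.7],
    [1,-30,-21,2,0.25,-0.2,0.7],
    [1,-32,-19,2,0.2,-0.25,0.75],
    [1,-32,-16,3,0.25,-0.25,0.7],
    [1,-33,-15,4,0.2,-0.2,0.7],
    [1,-34,-12,5,0.25,-0.25,0.7],
    [1,-35,-10,6,0.2,-0.2,0.7],
    [1,-35,-8,7,0.25,-0.25,0.75],
  ],
)

```text
time: 0.9
tool_pos: [346.5, 331.1, 206.1]
tcp_rot: [-173.5, 11.1, 134.5]
ft_force: [0.6, 0.0, 0.5]
finger_gap: 85.5
grip_force: 0.0
```

Emit:
apply_moves(
  steps=[
    [1,-36,-6,8,0.2,-0.25,0.7],
    [1,-35,-3,9,0.25,-0.2,0.7],
    [1,-35,0,9,0.2,-0.25,0.7],
    [1,-35,1,10,0.25,-0.25,0.7],
    [1,-35,4,11,0.2,-0.2,0.7],
    [1,-34,6,11,0.25,-0.25,0.75],
    [1,-34,9,12,0.2,-0.2,0.7],
    [1,-33,11,12,0.25,-0.25,0.7],
  ],
)

```text
time: 1.7
tool_pos: [513.7, 90.3, 204.1]
tcp_rot: [-173.0, 23.8, 106.3]
ft_force: [0.5, 0.2, 0.2]
finger_gap: 85.5
grip_force: 0.0
```

Emit:
apply_moves(
  steps=[
    [1,-31,13,13,0.2,-0.25,0.7],
    [1,-31,16,13,0.25,-0.2,0.7],
    [1,-29,17,13,0.2,-0.25,0.75],
    [1,-28,20,14,0.25,-0.2,0.7],
    [1,-26,21,14,0.2,-0.25,0.7],
    [1,-25,23,13,0.2,-0.25,0.7],
    [1,-23,25,14,0.25,-0.2,0.7],
    [1,-21,27,14,0.2,-0.25,0.75],
  ],
)

```text
time: 2.5
tool_pos: [680.8, -150.0, 201.6]
tcp_rot: [179.8, 35.1, 74.2]
ft_force: [-0.3, 0.3, -0.5]
finger_gap: 85.3
grip_force: 0.0
```

```bash
python3 - <<'E'
from h import *
from bench import r
s=r.sense(); print(s["joint_pos"].round(1))
p=s["tool_pos"];R=Ro.from_euler('xyz',s["tcp_rot"],degrees=True); print(p)
R1=ori(74.5,-35); G=np.array([662.6,-212.2,48])
p,R=rows(p,R,G-60*R1.as_matrix()[:,2],R1,4,1)
rows(p,R,G,R1,4,1)
im=r.snapshot("scene"); c=im["color"][80:280,100:350]; cv2.imwrite("pics/pre.png",cv2.resize(c,None,fx=3,fy=3))
E
```

```text
[  1.1  32.   63.2 -33.6  95.1  16.8]
[ 680.79015511 -149.95702156  201.58531165]
[1, 9.0, -0.0, 26.0, 0.0, 0.0, -0.0], 
[1, 9.0, -1.0, 25.0, 0.0, 0.0, -0.0], 
[1, 8.0, 0.0, 26.0, 0.0, 0.0, -0.05], 
[1, 9.0, -0.0, 26.0, 0.0, 0.0, 0.0], 
end [ 671.8 -179.1   97.2] [-180.    35.1   74.6]
[1, 0.0, -0.0, 15.0, 0.0, 0.0, 0.0], 
[1, 0.0, -0.0, 15.0, 0.0, 0.0, 0.0], 
[1, 0.0, -0.0, 15.0, 0.0, 0.0, 0.0], 
[1, 0.0, -0.0, 15.0, 0.0, 0.0, 0.0], 
end [ 662.6 -212.3   48.1] [-180.    35.1   74.6]
```

View pics/pre.png

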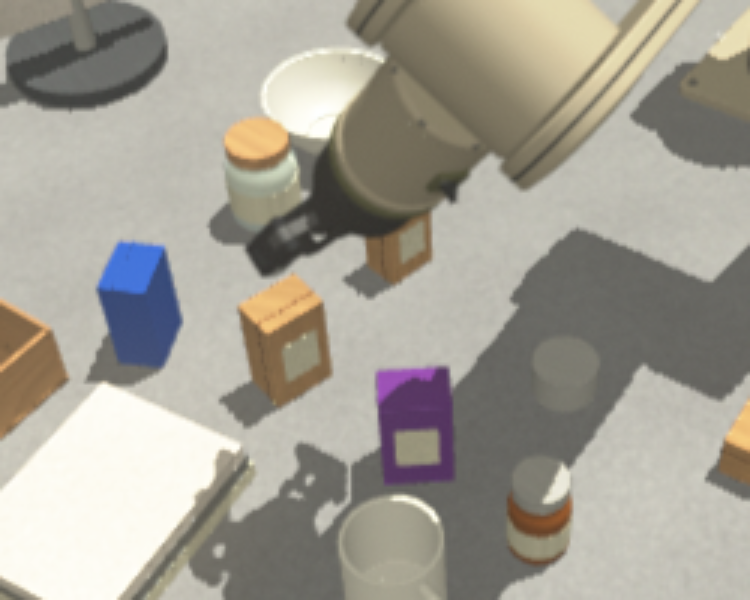

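The gripper (at about (280,245) in the crop) hovers above and behind the large carton (285,340), with clear space around it. I'm descending.

Emit:
apply_moves(
  steps=[
    [1,9,0,26,0,0,0],
    [1,9,-1,25,0,0,0],
    [1,8,0,26,0,0,-0.05],
    [1,9,0,26,0,0,0],
    [1,0,0,15,0,0,0],
    [1,0,0,15,0,0,0],
    [1,0,0,15,0,0,0],
    [1,0,0,15,0,0,0],
  ],
  squeeze=40,
)

```text
time: 3.35
tool_pos: [663.0, -211.7, 48.9]
tcp_rot: [179.9, 35.0, 74.6]
ft_force: [-1.5, -0.1, -0.4]
finger_gap: 85.4
grip_force: 0.0
```

```bash
python3 - <<'E'
from bench import r
import cv2
print(r.sense()["ft_force"],r.sense()["tool_pos"])
im=r.snapshot("scene"); c=im["color"][120:250,130:280]; cv2.imwrite("pics/g1.png",cv2.resize(c,None,fx=4,fy=4))
E
```

```text
[-1.53652011 -0.09645976 -0.42191919] [ 662.9632157  -211.71011      48.90774981]
```

View pics/g1.png

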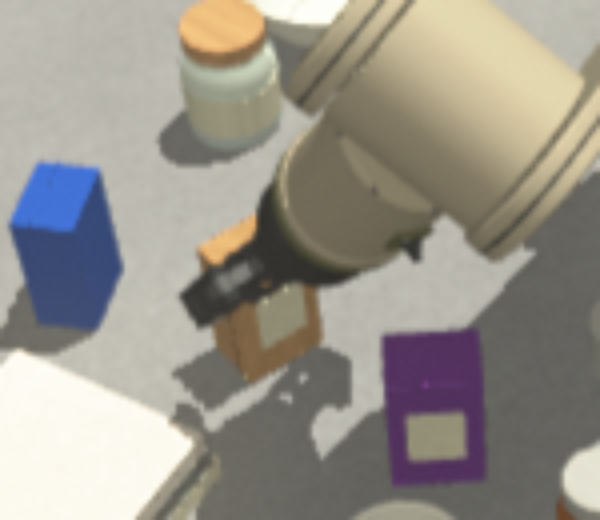

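The finger straddles the upper part of the carton (about (240,290) in the crop), so I'm closing.

Emit:
apply_moves(
  steps=[
    [0.7,0,0,0,0,0,0],
    [0.6,0,0,0,0,0,0],
    [0.5,0,0,0,0,0,0],
    [0.45,0,0,0,0,0,0],
    [0.4,0,0,0,0,0,0],
    [0.3,0,0,0,0,0,0],
    [0,0,0,0,0,0,0],
    [0,0,0,0,0,0,0],
  ],
  squeeze=40,
)

```text
time: 4.2
tool_pos: [663.3, -210.8, 49.7]
tcp_rot: [179.9, 35.0, 74.6]
ft_force: [2.6, 1.9, 4.3]
finger_gap: 59.4
grip_force: 44.1
```

```bash
cat > plan.py <<'E'
from h import *
import json
from bench import r
def now():
    s=r.sense(); return s["tool_pos"],Ro.from_euler('xyz',s["tcp_rot"],degrees=True),s
E
python3 - <<'E'
from plan import *
t=np.load("top0.npz"); s=np.load("scene0.npz")
for C in map(cloud,(t,s)):
    m=(abs(C[...,2]-44.5)<5)&(abs(C[...,0]-512)<60)&(C[...,1]>140)&(C[...,1]<254)
    p=C[m]; a=np.radians(3.05); ex=np.array([np.cos(a),np.sin(a)]);ey=np.array([-ex[1],ex[0]])
    u=p[:,:2]@ex; v=p[:,:2]@ey; mid=(v>v.min()+20)
    print("base u",np.percentile(u[mid],[1,5,50,95,99]).round(1),"v",np.percentile(v,[0.5,5,95]).round(1),"expected u0,v(rear)", (np.array([511.7,212.6])@ex).round(1),(np.array([511.7,212.6])@ey-50).round(1))
p,R,_=now()
off=R.inv().apply(np.array([665,-203,50.])-p); off[1]=0; print("off",off)
json.dump(list(off),open("off1.json","w"))
up=p+[0,0,140]; q,Q=rows(p,R,up,R,8,0)
R1=ori(93.05,55); c=np.array([511.7,212.6,66.])+np.array([.053,-.9986,0])*8+[0,0,45]
tgt=c-R1.apply(off); print("tcp target",tgt); rows(q,Q,tgt,R1,24,0)
E
```

```text
base u [491.9 494.  520.3 548.5 550.6] v [134.6 138.8 221.6] expected u0,v(rear) 522.3 135.1
base u [494.5 497.  526.3 553.3 554.9] v [136.  140.3 221.3] expected u0,v(rear) 522.3 135.1
off [ 6.31730626  0.         -4.80389897]
[0, -10.0, 0.0, -14.0, 0.0, 0.0, 0.0], 
[0, -10.0, 0.0, -15.0, 0.0, 0.0, 0.0], 
[0, -10.0, 0.0, -14.0, 0.0, 0.0, 0.0], 
[0, -10.0, 0.0, -14.0, 0.0, 0.0, 0.0], 
[0, -10.0, 0.0, -15.0, 0.0, 0.0, 0.0], 
[0, -10.0, 0.0, -14.0, 0.0, 0.0, 0.0], 
[0, -10.0, 0.0, -14.0, 0.0, 0.0, 0.0], 
[0, -10.0, 0.0, -15.0, 0.0, 0.0, 0.0], 

end [ 663.2 -210.3  189.8] [179.9  35.   74.6]
tcp target [512.10741708 204.92242417 103.06976241]
[0, 14.0, -11.0, -6.0, 0.05, 0.75, -0.15], 
[0, 15.0, -10.0, -4.0, 0.0, 0.75, -0.2], 
[0, 16.0, -10.0, -4.0, 0.05, 0.75, -0.15], 
[0, 15.0, -10.0, -3.0, 0.0, 0.7, -0.15], 
[0, 16.0, -10.0, -1.0, 0.05, 0.75, -0.2], 
[0, 16.0, -10.0, -1.0, 0.05, 0.75, -0.15], 
[0, 16.0, -9.0, 1.0, 0.0, 0.75, -0.15], 
[0, 17.0, -9.0, 1.0, 0.05, 0.75, -0.2], 

[0, 16.0, -9.0, 3.0, 0.0, 0.75, -0.15], 
[0, 16.0, -9.0, 4.0, 0.05, 0.75, -0.15], 
[0, 16.0, -8.0, 5.0, 0.05, 0.7, -0.2], 
[0, 16.0, -8.0, 6.0, 0.0, 0.75, -0.15], 
[0, 16.0, -8.0, 6.0, 0.05, 0.75, -0.15], 
[0, 15.0, -7.0, 8.0, 0.05, 0.75, -0.2], 
[0, 15.0, -8.0, 9.0, 0.0, 0.75, -0.15], 
[0, 14.0, -7.0, 10.0, 0.05, 0.75, -0.15], 

[0, 14.0, -7.0, 11.0, 0.0, 0.75, -0.2], 
[0, 13.0, -6.0, 12.0, 0.05, 0.75, -0.15], 
[0, 12.0, -7.0, 12.0, 0.05, 0.7, -0.15], 
[0, 12.0, -6.0, 14.0, 0.0, 0.75, -0.2], 
[0, 10.0, -6.0, 14.0, 0.05, 0.75, -0.15], 
[0, 10.0, -6.0, 15.0, 0.0, 0.75, -0.15], 
[0, 10.0, -6.0, 15.0, 0.05, 0.75, -0.2], 
[0, 8.0, -5.0, 16.0, 0.05, 0.75, -0.15], 

end [512.5 205.1 103.4] [-179.9  -55.1   93. ]
```

Emit:
apply_moves(
  steps=[
    [0,-5,0,-7,0,0,0],
    [0,-10,0,-15,0,0,0],
    [0,-10,0,-14,0,0,0],
    [0,-10,0,-14,0,0,0],
    [0,-10,0,-15,0,0,0],
    [0,-10,0,-14,0,0,0],
    [0,-12,0,-18,0,0,0],
    [0,-13,0,-18,0,0,0],
  ],
)

```text
time: 5.0
tool_pos: [662.4, -210.4, 190.5]
tcp_rot: [-180.0, 35.0, 74.7]
ft_force: [0.5, 0.1, -2.5]
finger_gap: 59.1
grip_force: 43.7
```

Emit:
apply_moves(
  steps=[
    [0,14,-11,-6,0.05,0.75,-0.15],
    [0,15,-10,-4,0,0.75,-0.2],
    [0,16,-10,-4,0.05,0.75,-0.15],
    [0,15,-10,-3,0,0.7,-0.15],
    [0,16,-10,-1,0.05,0.75,-0.2],
    [0,16,-10,-1,0.05,0.75,-0.15],
    [0,16,-9,1,0,0.75,-0.15],
    [0,17,-9,1,0.05,0.75,-0.2],
  ],
)

```text
time: 5.8
tool_pos: [612.4, -71.6, 161.8]
tcp_rot: [-176.6, 4.9, 80.9]
ft_force: [-0.1, 0.3, -3.1]
finger_gap: 59.2
grip_force: 43.9
```

Emit:
apply_moves(
  steps=[
    [0,16,-9,3,0,0.75,-0.15],
    [0,16,-9,4,0.05,0.75,-0.15],
    [0,16,-8,5,0.05,0.7,-0.2],
    [0,16,-8,6,0,0.75,-0.15],
    [0,16,-8,6,0.05,0.75,-0.15],
    [0,15,-7,8,0.05,0.75,-0.2],
    [0,15,-8,9,0,0.75,-0.15],
    [0,14,-7,10,0.05,0.75,-0.15],
  ],
)

```text
time: 6.6
tool_pos: [562.0, 66.2, 132.9]
tcp_rot: [-176.3, -25.1, 85.7]
ft_force: [0.3, -0.5, -2.6]
finger_gap: 59.2
grip_force: 43.9
```

Emit:
apply_moves(
  steps=[
    [0,14,-7,11,0,0.75,-0.2],
    [0,13,-6,12,0.05,0.75,-0.15],
    [0,12,-7,12,0.05,0.7,-0.15],
    [0,12,-6,14,0,0.75,-0.2],
    [0,10,-6,14,0.05,0.75,-0.15],
    [0,10,-6,15,0,0.75,-0.15],
    [0,10,-6,15,0.05,0.75,-0.2],
    [0,8,-5,16,0.05,0.75,-0.15],
  ],
)

```text
time: 7.4
tool_pos: [512.4, 204.8, 103.9]
tcp_rot: [179.9, -55.1, 93.3]
ft_force: [0.5, -0.1, -2.5]
finger_gap: 59.2
grip_force: 44.0
```

```bash
python3 - <<'E'
from plan import *
p,R,s=now(); off=np.array(json.load(open("off1.json"))); print(p,s["tcp_rot"],s["joint_pos"].round(0),s["ft_force"]); print("carton centre",p+R.apply(off), "flat?",R.as_matrix().round(3).tolist())
t=r.snapshot("top"); q=r.snapshot("scene"); np.savez("t1.npz",**t); np.savez("s1.npz",**q)
a=np.radians(3.05); ex=np.array([np.cos(a),np.sin(a)]);ey=np.array([-ex[1],ex[0]])
for C,n in((cloud(t),"top"),(cloud(q),"scene")):
  for z in(44,111+22-0):
    m=(abs(C[...,2]-z-1)<5)&(abs(C[...,0]-512)<60)&(C[...,1]>100)&(C[...,1]<252)
    P=C[m]
    if len(P)>20: print(n,z,len(P),"u",np.percentile(P[:,:2]@ex,[1,50,99]).round(1),"v",np.percentile(P[:,:2]@ey,[1,99]).round(1))
A=cv2.resize(t["color"][150:270,110:250],None,fx=2.8,fy=2.8);B=cv2.resize(q["color"][160:280,280:420],None,fx=2.8,fy=2.8)
cv2.imwrite("pics/hov.png",np.hstack([A,B]))
E
```

```text
[512.39940915 204.83857148 103.88732345] [179.89083667 -55.12149758  93.29694623] [-17.  16. 106.  50.  87. -38.] [ 0.46900899 -0.12423902 -2.45714151]
carton centre [512.40916245 204.51011465 111.81687732] flat? [[-0.033, 0.998, -0.045], [0.571, 0.056, 0.819], [0.82, 0.001, -0.572]]
top 133 693 u [482.7 520.9 557.2] v [124.  223.3]
scene 44 513 u [502.6 533.4 555.2] v [137.  223.8]
scene 133 925 u [483.5 521.  563.3] v [115.2 223.8]
```

View pics/hov.png

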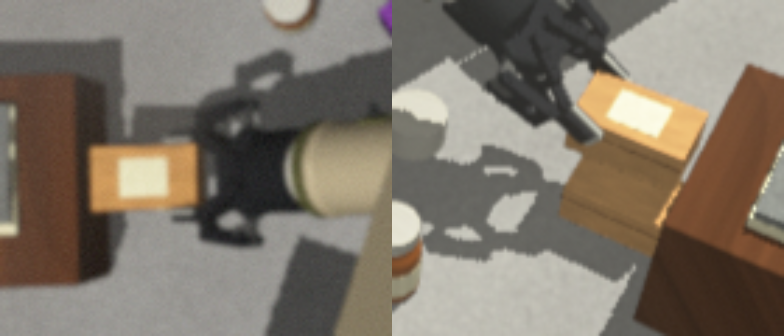

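The large carton is held flat above the base: left view (140,178), right view (645,110). Next I measure its lateral offset and yaw relative to the base, using brown pixels only.

```bash
cat >> plan.py <<'E'
a=np.radians(3.05); ex=np.array([np.cos(a),np.sin(a)]);ey=np.array([-ex[1],ex[0]])
def top_rect(s,z,lo=(440,80),hi=(590,262),tol=5):
    C=cloud(s); h=cv2.cvtColor(s["color"],cv2.COLOR_BGR2HSV)
    m=(abs(C[...,2]-z)<tol)&(C[...,0]>lo[0])&(C[...,0]<hi[0])&(C[...,1]>lo[1])&(C[...,1]<hi[1])&(h[...,2]>110)
    n,l,st,c=cv2.connectedComponentsWithStats(m.astype(np.uint8)); k=1+np.argmax(st[1:,4]); P=C[l==k]
    R=cv2.minAreaRect(P[:,:2].astype(np.float32)); c=np.array(R[0])
    u=P[:,:2]@ex; v=P[:,:2]@ey
    return "n%d c=(%.1f,%.1f) size=(%.1f,%.1f) ang=%.1f | u %s v %s z %.1f"%(len(P),*c,*R[1],R[2],np.percentile(u,[1,50,99]).round(1),np.percentile(v,[1,99]).round(1),np.median(P[:,2]))
E
python3 - <<'E'
from plan import *
for n in("top0","t1","scene0","s1"):
    s=np.load(n+".npz"); z=45 if n[-1]=="0" else 134
    print(n,top_rect(s,z+(1 if n[0]=="t" else 0)))
E
```

```text
top0 n640 c=(510.8,208.7) size=(59.9,93.9) ang=3.0 | u [491.6 520.7 550.8] v [135.2 226.1] z 45.7
t1 n770 c=(507.0,201.4) size=(79.8,100.8) ang=3.2 | u [485.5 519.9 552.6] v [124.1 223.5] z 136.6
scene0 n707 c=(514.2,208.1) size=(63.6,90.3) ang=2.0 | u [494.1 526.  554.7] v [136.9 224.6] z 43.7
s1 n864 c=(507.0,204.0) size=(81.8,99.6) ang=2.6 | u [483.1 520.8 553.9] v [128.1 225.9] z 132.8
```

Emit:
apply_moves(
  steps=[
    [0,-4,0,3,0,0,0],
    [0,-4,0,3,0,0,0],
    [0,-4,0,3,0,0,0],
    [0,-4,0,2.5,0,0,0],
    [0,-4,0,3,0,0,0],
    [0,-4,0,2.5,0,0,0],
    [0,-4,0,3,0,0,0],
    [0,-4,0,2.5,0,0,0],
  ],
)

```text
time: 8.3
tool_pos: [511.7, 205.1, 63.1]
tcp_rot: [-179.7, -55.1, 92.8]
ft_force: [-0.0, -0.3, -2.4]
finger_gap: 59.4
grip_force: 44.0
```

Emit:
apply_moves(
  steps=[
    [0,-0.8,0,0.6,0,0,0],
    [0,-0.8,0,0.6,0,0,0],
    [0,-0.8,0,0.5,0,0,0],
    [0,-0.4,0,0.3,0,0,0],
    [0,0,0,0,0,0,0],
    [0,0,0,0,0,0,0],
    [0,0,0,0,0,0,0],
    [0,0,0,0,0,0,0],
  ],
)

```text
time: 9.1
tool_pos: [511.7, 205.2, 60.2]
tcp_rot: [-179.7, -55.1, 92.8]
ft_force: [0.3, 0.3, -2.1]
finger_gap: 59.4
grip_force: 44.0
```

Emit:
apply_moves(
  steps=[
    [0,-0.3,0,0.2,0,0,0],
    [0,-0.3,0,0.2,0,0,0],
    [0,-0.3,0,0.2,0,0,0],
    [0,-0.3,0,0.2,0,0,0],
    [0,-0.2,0,0.2,0,0,0],
    [0,0,0,0,0,0,0],
    [0,0,0,0,0,0,0],
    [0,0,0,0,0,0,0],
  ],
)

```text
time: 9.9
tool_pos: [511.7, 205.2, 58.5]
tcp_rot: [-179.7, -55.1, 92.8]
ft_force: [-0.1, -0.8, -2.6]
finger_gap: 59.4
grip_force: 44.0
```

Emit:
apply_moves(
  steps=[
    [0,-0.2,0,0.1,0,0,0],
    [0,-0.2,0,0.1,0,0,0],
    [0,-0.2,0,0.2,0,0,0],
    [0,0,0,0,0,0,0],
    [0,0,0,0,0,0,0],
    [0,0,0,0,0,0,0],
    [0,0,0,0,0,0,0],
    [0,0,0,0,0,0,0],
  ],
)

```text
time: 10.7
tool_pos: [511.7, 205.2, 57.7]
tcp_rot: [-179.7, -55.1, 92.8]
ft_force: [0.4, -0.0, -2.7]
finger_gap: 59.2
grip_force: 44.0
```

Emit:
apply_moves(
  steps=[
    [0,-0.2,0,0.1,0,0,0],
    [0,-0.2,0,0.2,0,0,0],
    [0,-0.2,0,0.1,0,0,0],
    [0,-0.2,0,0.2,0,0,0],
    [0,0,0,0,0,0,0],
    [0,0,0,0,0,0,0],
    [0,0,0,0,0,0,0],
    [0,0,0,0,0,0,0],
  ],
)

```text
time: 11.5
tool_pos: [511.7, 205.2, 56.8]
tcp_rot: [-179.7, -55.1, 92.8]
ft_force: [0.1, 0.7, -2.7]
finger_gap: 59.4
grip_force: 44.0
```

Emit:
apply_moves(
  steps=[
    [0,-0.2,0,0.1,0,0,0],
    [0,-0.2,0,0.2,0,0,0],
    [0,-0.2,0,0.1,0,0,0],
    [0,-0.2,0,0.2,0,0,0],
    [0,-0.2,0,0.1,0,0,0],
    [0,0,0,0,0,0,0],
    [0,0,0,0,0,0,0],
    [0,0,0,0,0,0,0],
  ],
)

```text
time: 12.3
tool_pos: [511.8, 205.2, 56.4]
tcp_rot: [-179.8, -55.2, 92.9]
ft_force: [-4.5, -4.1, 7.0]
finger_gap: 59.4
grip_force: 45.1
```

Contact felt on the base at about 10 N. I'm easing off slightly, then sliding towards the cube.

Emit:
apply_moves(
  steps=[
    [0,0.3,0,-0.2,0,0,0],
    [0,0.1,0,-0.1,0,0,0],
    [0,0,0,0,0,0,0],
    [0,0.4,0,0.6,0,0,0],
    [0,0.4,0,0.6,0,0,0],
    [0,0.4,0,0.6,0,0,0],
    [0,0.4,0,0.6,0,0,0],
    [0,0,0,0,0,0,0],
  ],
)

```text
time: 13.1
tool_pos: [512.4, 207.8, 56.4]
tcp_rot: [-179.8, -55.1, 92.9]
ft_force: [0.6, -4.1, 4.5]
finger_gap: 59.4
grip_force: 45.1
```

Emit:
apply_moves(
  steps=[
    [0,0.2,0,-0.1,0,0,0],
    [0,0.4,0,0.6,0,0,0],
    [0,0.4,0,0.6,0,0,0],
    [0,0.4,0,0.6,0,0,0],
    [0,0.4,0,0.6,0,0,0],
    [0,0.4,0,0.6,0,0,0],
    [0,0,0,0,0,0,0],
    [0,0,0,0,0,0,0],
  ],
)

```text
time: 13.9
tool_pos: [511.7, 211.7, 56.4]
tcp_rot: [-179.8, -55.1, 92.9]
ft_force: [1.6, -4.3, 5.2]
finger_gap: 59.4
grip_force: 45.2
```

Emit:
apply_moves(
  steps=[
    [0,0.2,0,-0.2,0,0,0],
    [0,0.3,0,0.4,0,0,0],
    [0,0.3,0,0.4,0,0,0],
    [0,0.3,0,0.4,0,0,0],
    [0,0.3,0,0.4,0,0,0],
    [0,0,0,0,0,0,0],
    [0,0,0,0,0,0,0],
    [0,0,0,0,0,0,0],
  ],
)

```text
time: 14.7
tool_pos: [511.1, 213.8, 56.4]
tcp_rot: [-179.7, -55.1, 92.8]
ft_force: [0.9, -2.5, 5.3]
finger_gap: 59.1
grip_force: 45.0
```

Emit:
apply_moves(
  steps=[
    [0,0.1,0,-0.1,0,0,0],
    [0,0.2,0,0.3,0,0,0],
    [0,0.2,0,0.3,0,0,0],
    [0,0.2,0,0.3,0,0,0],
    [0,0.2,0,0.3,0,0,0],
    [0,0,0,0,0,0,0],
    [0,0,0,0,0,0,0],
    [0,0,0,0,0,0,0],
  ],
)

```text
time: 15.5
tool_pos: [511.0, 215.1, 56.4]
tcp_rot: [-179.7, -55.1, 92.8]
ft_force: [0.1, -2.5, 2.6]
finger_gap: 59.4
grip_force: 44.8
```

Emit:
apply_moves(
  steps=[
    [0,0.2,0,0.3,0,0,0],
    [0,0.2,0,0.3,0,0,0],
    [0,0.2,0,0.3,0,0,0],
    [0,0.2,0,0.3,0,0,0],
    [0,0,0,0,0,0,0],
    [0,0,0,0,0,0,0],
    [0,0,0,0,0,0,0],
    [0,0,0,0,0,0,0],
  ],
)

```text
time: 16.3
tool_pos: [511.1, 215.7, 56.4]
tcp_rot: [-179.7, -55.0, 92.8]
ft_force: [-1.2, -11.4, 4.9]
finger_gap: 59.2
grip_force: 45.7
```

```bash
python3 - <<'E'
from plan import *
t=r.snapshot("top"); np.savez("t2.npz",**t);s=r.snapshot("scene"); np.savez("s2.npz",**s)
print(top_rect(t,89,tol=6)); print(top_rect(s,88,tol=6)); p,R,x=now(); print(p,x["ft_force"])
E
```

```text
n771 c=(510.5,210.6) size=(71.3,98.6) ang=1.5 | u [487.5 519.2 552.8] v [135.6 231.3] z 89.5
n804 c=(508.4,210.7) size=(80.6,95.0) ang=2.0 | u [484.3 523.4 554.7] v [137.3 229.3] z 87.6
[511.06885559 215.705906    56.38996641] [ -1.1825873  -11.63275065   4.2857107 ]
```

Pressed against the cube at about 9 N above sliding friction, and its rear edge lines up with the base. I'm easing off and letting go.

Emit:
apply_moves(
  steps=[
    [0,-0.3,0,-0.4,0,0,0],
    [0,0,0,0,0,0,0],
    [0.41,0,0,0,0,0,0],
    [0.45,0,0,0,0,0,0],
    [0.55,0,0,0,0,0,0],
    [0.7,0,0,0,0,0,0],
    [0.9,0,0,0,0,0,0],
    [1,0,0,0,0,0,0],
  ],
  squeeze=20,
)

```text
time: 17.2
tool_pos: [511.0, 216.1, 56.4]
tcp_rot: [-179.7, -55.1, 92.8]
ft_force: [-0.7, 0.1, -0.6]
finger_gap: 85.2
grip_force: 0.0
```

```bash
python3 - <<'E'
from plan import *
t=r.snapshot("top"); s=r.snapshot("scene")
print(top_rect(t,89,tol=6)); print(top_rect(s,88,tol=6)); p,R,x=now(); print(p,x["tcp_rot"],x["ft_force"],x["finger_gap"])
q,Q=rows(p,R,p-100*R.as_matrix()[:,2],R,4,1)
# small carton grasp
R1=ori(79,-35); G=np.array([490.5,-209,0])+[.19*4,.98*4,54]+22*R1.as_matrix()[:,2]; pre=G-75*R1.as_matrix()[:,2]+[0,0,70]; print(G,pre)
q,Q=rows(q,Q,pre,R1,20,1)
E
```

```text
n758 c=(508.4,211.0) size=(59.8,97.4) ang=3.1 | u [489.5 519.4 548. ] v [135.9 231.4] z 89.3
n823 c=(519.4,210.8) size=(81.2,94.3) ang=4.1 | u [492.4 525.  569. ] v [136.7 229.2] z 87.7
[511.06786924 216.03772788  56.48775817] [-179.68940429  -55.10043934   92.83455435] [ 0.16936687 -0.79508435  0.2595201 ] 85.4958309615514
[1, 0.0, -0.0, -25.0, 0.0, 0.0, 0.0], 
[1, -0.0, -0.0, -25.0, 0.0, 0.0, 0.0], 
[1, -0.0, 0.0, -25.0, 0.0, 0.0, 0.0], 
[1, 0.0, 0.0, -25.0, 0.0, 0.0, 0.0], 
end [515.7 134.2 113.7] [-179.7  -55.1   92.8]
[ 488.85224204 -217.46684088   35.97865503] [ 497.06050781 -175.23897425  167.41505835]
[1, -7.0, -2.0, -14.0, -0.05, -0.9, 0.15], 
[1, -7.0, -1.0, -14.0, -0.0, -0.9, 0.15], 
[1, -9.0, -2.0, -13.0, -0.05, -0.9, 0.15], 
[1, -10.0, -1.0, -12.0, -0.0, -0.9, 0.15], 
[1, -11.0, -1.0, -11.0, -0.05, -0.9, 0.15], 
[1, -11.0, -1.0, -11.0, -0.0, -0.9, 0.15], 
[1, -13.0, -1.0, -10.0, -0.05, -0.85, 0.2], 
[1, -13.0, -1.0, -8.0, -0.05, -0.9, 0.15], 

[1, -14.0, -0.0, -8.0, -0.0, -0.9, 0.15], 
[1, -14.0, -0.0, -6.0, -0.05, -0.9, 0.15], 
[1, -15.0, -0.0, -6.0, -0.0, -0.9, 0.15], 
[1, -15.0, -0.0, -4.0, -0.05, -0.9, 0.15], 
[1, -15.0, 0.0, -3.0, -0.05, -0.9, 0.15], 
[1, -16.0, 1.0, -2.0, -0.0, -0.9, 0.15], 
[1, -16.0, 1.0, -0.0, -0.05, -0.9, 0.15], 
[1, -15.0, 1.0, 0.0, -0.0, -0.9, 0.15], 

[1, -16.0, 1.0, 2.0, -0.05, -0.9, 0.15], 
[1, -15.0, 2.0, 4.0, -0.0, -0.85, 0.15], 
[1, -15.0, 1.0, 4.0, -0.05, -0.9, 0.15], 
[1, -15.0, 2.0, 5.0, -0.05, -0.9, 0.2], 
end [ 497.  -175.2  167.7] [179.8  34.9  78.9]
```

The column is flush, but both cameras show the large carton about 2 mm off towards -x. I'm re-gripping softly and shifting it by 2 mm.

Emit:
apply_moves(
  steps=[
    [0.7,0,0,0,0,0,0],
    [0.55,0,0,0,0,0,0],
    [0.48,0,0,0,0,0,0],
    [0.44,0,0,0,0,0,0],
    [0.41,0,0,0,0,0,0],
    [0.38,0,0,0,0,0,0],
    [0.3,0,0,0,0,0,0],
    [0.3,0,0,0,0,0,0],
  ],
  squeeze=20,
)

```text
time: 18.1
tool_pos: [511.1, 216.0, 56.6]
tcp_rot: [-179.7, -55.1, 92.8]
ft_force: [-1.9, -2.5, 1.9]
finger_gap: 59.7
grip_force: 22.0
```

Emit:
apply_moves(
  steps=[
    [0.3,0,0.5,0,0,0,0],
    [0.3,0,0.5,0,0,0,0],
    [0.3,0,0.5,0,0,0,0],
    [0.3,0,0.5,0,0,0,0],
    [0.3,0,0.3,0,0,0,0],
    [0.3,0,0,0,0,0,0],
    [0.3,0,0,0,0,0,0],
    [0.3,0,0,0,0,0,0],
  ],
)

```text
time: 18.9
tool_pos: [511.9, 216.2, 56.7]
tcp_rot: [-179.5, -55.1, 92.8]
ft_force: [-8.8, -6.3, 7.8]
finger_gap: 59.3
grip_force: 22.7
```

Emit:
apply_moves(
  steps=[
    [0.3,0.3,0,-0.2,0,0,0],
    [0.3,0.2,0,-0.2,0,0,0],
    [0.3,-0.2,0.2,-0.3,0,0,0],
    [0.3,0,0.2,0,0,0,0],
    [0.3,0,0.2,0,0,0,0],
    [0.3,0,0,0,0,0,0],
    [0.3,0,0,0,0,0,0],
    [0.3,0,0,0,0,0,0],
  ],
)

```text
time: 19.7
tool_pos: [514.1, 215.7, 57.1]
tcp_rot: [-179.7, -55.1, 92.8]
ft_force: [-0.2, -0.3, -3.0]
finger_gap: 59.9
grip_force: 21.9
```

```bash
python3 - <<'E'
from plan import *
t=r.snapshot("top");s=r.snapshot("scene"); np.savez("t3.npz",**t); np.savez("s3.npz",**s)
def front(s,z,x0,x1,y0=150,y1=225): # carton +x side edge visible from scene cam
    C=cloud(s);m=(abs(C[...,2]-z)<8)&(C[...,1]>y0)&(C[...,1]<y1)&(C[...,0]>x0)&(C[...,0]<x1);u=C[m][:,:2]@ex;return np.percentile(u,[50,90,97]).round(1),m.sum()
for n in("scene0","s2","s3"):
    q=np.load(n+".npz"); print(n,"base side",front(q,22,525,570))
print(top_rect(t,89,tol=6)); print(now()[2]["ft_force"],now()[0])
E
```

```text
scene0 base side (array([553.5, 555. , 555.6]), np.int64(95))
s2 base side (array([553.8, 555.3, 556.3]), np.int64(91))
s3 base side (array([553.6, 555.4, 556.3]), np.int64(97))
n768 c=(512.9,210.6) size=(71.3,98.1) ang=2.2 | u [490.3 522.3 553.1] v [135.3 231. ] z 90.0
[-0.36772677 -0.57227346 -2.53247712] [514.01242339 215.75292864  57.12040911]
```

Emit:
apply_moves(
  steps=[
    [0.3,0,-0.5,0,0,0,0],
    [0.3,-0.2,0,0.1,0,0,0],
    [0.3,-0.2,0,0.2,0,0,0],
    [0.3,-0.1,0,0.1,0,0,0],
    [0.3,0.2,0,0.3,0,0,0],
    [0.3,0.1,0,0.2,0,0,0],
    [0.3,0,0,0,0,0,0],
    [0.3,0,0,0,0,0,0],
  ],
)

```text
time: 20.6
tool_pos: [513.7, 216.2, 56.6]
tcp_rot: [-179.7, -55.1, 92.9]
ft_force: [-0.8, -4.6, 0.5]
finger_gap: 59.4
grip_force: 22.3
```

Resting on the base and pressing lightly on the cube (about 3 N). Releasing and backing off.

Emit:
apply_moves(
  steps=[
    [0.41,0,0,0,0,0,0],
    [0.42,0,0,0,0,0,0],
    [0.45,0,0,0,0,0,0],
    [0.55,0,0,0,0,0,0],
    [0.7,0,0,0,0,0,0],
    [0.9,0,0,0,0,0,0],
    [1,0,0,0,0,0,0],
    [1,0,0,-10,0,0,0],
  ],
)

```text
time: 21.4
tool_pos: [513.0, 208.7, 61.7]
tcp_rot: [-179.5, -55.1, 92.8]
ft_force: [-0.1, -0.1, -0.8]
finger_gap: 85.0
grip_force: 0.0
```

Emit:
apply_moves(
  steps=[
    [1,0,0,-20,0,0,0],
    [1,0,0,-25,0,0,0],
    [1,0,0,-25,0,0,0],
    [1,0,0,-20,0,0,0],
    [1,-7,-2,-14,-0.05,-0.9,0.15],
    [1,-7,-1,-14,0,-0.9,0.15],
    [1,-9,-2,-13,-0.05,-0.9,0.15],
    [1,-10,-1,-12,0,-0.9,0.15],
  ],
)

```text
time: 22.2
tool_pos: [514.7, 70.9, 125.2]
tcp_rot: [-177.5, -36.8, 89.1]
ft_force: [0.6, -0.5, -0.2]
finger_gap: 84.9
grip_force: 0.0
```

Emit:
apply_moves(
  steps=[
    [1,-11,-1,-11,-0.05,-0.9,0.15],
    [1,-11,-1,-11,0,-0.9,0.15],
    [1,-13,-1,-10,-0.05,-0.85,0.2],
    [1,-13,-1,-8,-0.05,-0.9,0.15],
    [1,-14,0,-8,0,-0.9,0.15],
    [1,-14,0,-6,-0.05,-0.9,0.15],
    [1,-15,0,-6,0,-0.9,0.15],
    [1,-15,0,-4,-0.05,-0.9,0.15],
  ],
)

```text
time: 23.0
tool_pos: [507.3, -52.7, 147.2]
tcp_rot: [-177.2, -0.8, 84.3]
ft_force: [0.0, 0.6, -0.9]
finger_gap: 85.0
grip_force: 0.0
```

Emit:
apply_moves(
  steps=[
    [1,-15,0,-3,-0.05,-0.9,0.15],
    [1,-16,1,-2,0,-0.9,0.15],
    [1,-16,1,0,-0.05,-0.9,0.15],
    [1,-15,1,0,0,-0.9,0.15],
    [1,-16,1,2,-0.05,-0.9,0.15],
    [1,-15,2,4,0,-0.85,0.15],
    [1,-15,1,4,-0.05,-0.9,0.15],
    [1,-15,2,5,-0.05,-0.9,0.2],
  ],
)

```text
time: 23.8
tool_pos: [499.3, -175.9, 168.8]
tcp_rot: [179.7, 35.1, 78.7]
ft_force: [-0.5, -0.5, 0.3]
finger_gap: 85.3
grip_force: 0.0
```

```bash
python3 - <<'E'
from plan import *
t=r.snapshot("top");s=r.snapshot("scene"); np.savez("t4.npz",**t); np.savez("s4.npz",**s)
print(top_rect(t,89,tol=6)); print(top_rect(s,88,tol=6)); p,R,x=now(); print(p,x["tcp_rot"],x["joint_pos"].round(0))
C=cloud(s); 
for z,nm in((85,"sm"),):
    print(top_rect(s,84,(440,-260),(540,-160))); print(top_rect(t,86,(440,-260),(540,-160)))
R1=ori(79,-35); G=np.array([490.5,-209,0])+[.19*4,.98*4,54]+22*R1.as_matrix()[:,2]; print(G)
p,R=rows(p,R,G-60*R1.as_matrix()[:,2],R1,4,1); rows(p,R,G,R1,4,1)
A=cv2.resize(t["color"][150:270,110:250],None,fx=2.8,fy=2.8);B=cv2.resize(s["color"][160:280,290:430],None,fx=2.8,fy=2.8)
cv2.imwrite("pics/rel.png",np.vstack([np.hstack([A,B]),cv2.resize(s["color"][90:250,150:410],(784,240))]))
E
```

```text
n499 c=(510.4,226.3) size=(60.1,66.9) ang=1.3 | u [492.3 521.6 550.8] v [165.3 231.6] z 89.5
n806 c=(513.9,210.6) size=(64.0,94.8) ang=3.3 | u [494.  526.6 555.7] v [136.7 229.4] z 87.5
[ 498.42990106 -175.18795107  166.99277944] [179.97038977  35.03584565  78.90063758] [ -1.   3. 102. -35.  84.  17.]
n201 c=(492.9,-207.8) size=(43.2,52.5) ang=77.7 | u [454.5 482.8 509. ] v [-256.2 -211.3] z 83.7
n249 c=(488.5,-209.4) size=(39.7,51.8) ang=79.1 | u [449.7 477.2 502.6] v [-256.2 -213. ] z 85.6
[ 488.85224204 -217.46684088   35.97865503]
[1, 10.0, -0.0, 18.0, -0.0, 0.0, -0.0], 
[1, 10.0, -1.0, 18.0, -0.0, 0.0, -0.0], 
[1, 10.0, -0.0, 18.0, -0.0, 0.0, -0.0], 
[1, 10.0, -0.0, 18.0, -0.0, 0.0, -0.0], 
end [ 495.8 -183.4   85.1] [180.   35.   78.9]
[1, -0.0, -0.0, 15.0, -0.0, 0.0, -0.0], 
[1, -0.0, -0.0, 15.0, -0.0, 0.0, -0.0], 
[1, -0.0, -0.0, 15.0, -0.0, 0.0, -0.0], 
[1, -0.0, -0.0, 15.0, -0.0, 0.0, -0.0], 
end [ 489.2 -217.2   35.9] [180.   35.   78.9]
```

View pics/rel.png

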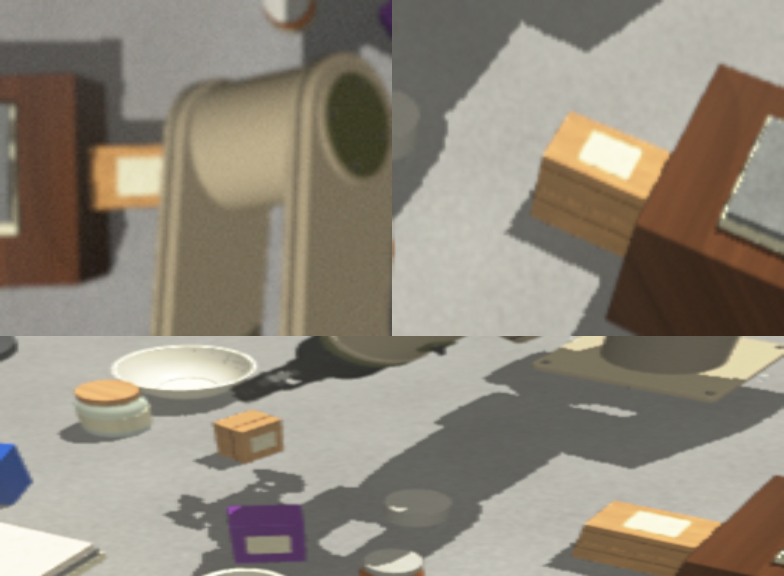

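The large carton lies centred and flush: right view (600,170), u range 492.3–550.8 against the base's 491.6–550.8. The small carton stands at (248,435) in the bottom strip and the gripper is ready above it. Descending.

Emit:
apply_moves(
  steps=[
    [1,10,0,18,0,0,0],
    [1,10,0,18,0,0,0],
    [1,9,0,18,0,0,0],
    [1,10,0,18,0,0,0],
    [1,0,0,15,0,0,0],
    [1,0,0,15,0,0,0],
    [1,0,0,15,0,0,0],
    [1,0,0,15,0,0,0],
  ],
  squeeze=40,
)

```text
time: 24.7
tool_pos: [491.6, -218.7, 36.9]
tcp_rot: [179.7, 34.9, 78.8]
ft_force: [-0.0, 0.3, 0.6]
finger_gap: 85.3
grip_force: 0.0
```

Emit:
apply_moves(
  steps=[
    [0.7,0,0,0,0,0,0],
    [0.5,0,0,0,0,0,0],
    [0.38,0,0,0,0,0,0],
    [0.31,0,0,0,0,0,0],
    [0.25,0,0,0,0,0,0],
    [0.2,0,0,0,0,0,0],
    [0,0,0,0,0,0,0],
    [0,0,0,0,0,0,0],
  ],
)

```text
time: 25.5
tool_pos: [491.6, -217.5, 37.8]
tcp_rot: [179.8, 34.9, 78.8]
ft_force: [-2.2, 3.0, 5.7]
finger_gap: 51.1
grip_force: 41.4
```

```bash
python3 - <<'E'
from plan import *
p,R,s=now(); print(p,s["tcp_rot"],s["finger_gap"],s["grip_force"],s["ft_force"])
off=R.inv().apply(np.array([490.5,-210,42.])-p); off[1]=0; print("off",off); json.dump(list(off),open("off2.json","w"))
q,Q=rows(p,R,p+[0,0,170],R,8,0)
R1=ori(93.05,55); u=524.4; v=235-42-10
c=np.r_[u*ex+v*ey,88+20+35.]; tgt=c-R1.apply(off); print("c",c,"tcp target",tgt); rows(q,Q,tgt,R1,24,0)
E
```

```text
[ 491.6090394  -217.53070081   37.80434895] [179.78555006  34.92795841  78.82609654] 51.13496393298899 41.39332473278046 [-2.24904832  3.03206039  5.67868787]
off [ 3.47876514  0.         -7.556269  ]
[0, -12.0, 0.0, -17.0, 0.0, 0.0, 0.0], 
[0, -12.0, 0.0, -18.0, 0.0, 0.0, 0.0], 
[0, -12.0, 0.0, -17.0, 0.0, 0.0, 0.0], 
[0, -13.0, 0.0, -18.0, 0.0, 0.0, 0.0], 
[0, -12.0, 0.0, -17.0, 0.0, 0.0, 0.0], 
[0, -12.0, 0.0, -18.0, 0.0, 0.0, 0.0], 
[0, -12.0, 0.0, -17.0, 0.0, 0.0, 0.0], 
[0, -12.0, 1.0, -17.0, 0.0, 0.0, 0.0], 

end [ 492.1 -217.6  207.3] [179.8  34.9  78.8]
c [513.92022327 210.64274046 143.        ] tcp target [513.69705038 214.83119451 135.81626458]
[0, 16.0, -3.0, -8.0, 0.0, 0.75, -0.15], 
[0, 17.0, -2.0, -6.0, 0.05, 0.75, -0.1], 
[0, 17.0, -2.0, -6.0, 0.0, 0.75, -0.15], 
[0, 18.0, -2.0, -4.0, 0.05, 0.75, -0.1], 
[0, 18.0, -2.0, -4.0, 0.0, 0.75, -0.15], 
[0, 18.0, -2.0, -2.0, 0.05, 0.7, -0.1], 
[0, 18.0, -1.0, -1.0, 0.0, 0.75, -0.15], 
[0, 18.0, -1.0, 1.0, 0.05, 0.75, -0.1], 

[0, 19.0, -2.0, 1.0, 0.0, 0.75, -0.15], 
[0, 18.0, -0.0, 3.0, 0.05, 0.75, -0.15], 
[0, 18.0, -1.0, 3.0, 0.0, 0.75, -0.1], 
[0, 17.0, -0.0, 5.0, 0.05, 0.75, -0.15], 
[0, 17.0, -1.0, 6.0, 0.0, 0.75, -0.1], 
[0, 17.0, 0.0, 8.0, 0.05, 0.75, -0.15], 
[0, 17.0, 1.0, 8.0, 0.0, 0.75, -0.1], 
[0, 15.0, -0.0, 9.0, 0.05, 0.75, -0.15], 

[0, 15.0, 1.0, 11.0, 0.0, 0.7, -0.1], 
[0, 15.0, 0.0, 11.0, 0.05, 0.75, -0.15], 
[0, 13.0, 1.0, 12.0, 0.0, 0.75, -0.15], 
[0, 13.0, 1.0, 13.0, 0.05, 0.75, -0.1], 
[0, 12.0, 2.0, 14.0, 0.0, 0.75, -0.15], 
[0, 11.0, 1.0, 14.0, 0.05, 0.75, -0.1], 
[0, 10.0, 2.0, 16.0, 0.0, 0.75, -0.15], 
[0, 9.0, 1.0, 16.0, 0.05, 0.75, -0.1], 

end [513.3 215.2 135.7] [-179.8  -55.    92.9]
```

Emit:
apply_moves(
  steps=[
    [0,-6,0,-9,0,0,0],
    [0,-12,0,-18,0,0,0],
    [0,-12,0,-17,0,0,0],
    [0,-13,0,-18,0,0,0],
    [0,-12,0,-17,0,0,0],
    [0,-14,0,-20,0,0,0],
    [0,-14,0,-20,0,0,0],
    [0,-14,1,-20,0,0,0],
  ],
)

```text
time: 26.3
tool_pos: [491.8, -217.5, 207.9]
tcp_rot: [179.8, 34.9, 78.9]
ft_force: [-0.3, 0.9, -2.6]
finger_gap: 51.3
grip_force: 42.7
```

Emit:
apply_moves(
  steps=[
    [0,16,-3,-8,0,0.75,-0.15],
    [0,17,-2,-6,0.05,0.75,-0.1],
    [0,17,-2,-6,0,0.75,-0.15],
    [0,18,-2,-4,0.05,0.75,-0.1],
    [0,18,-2,-4,0,0.75,-0.15],
    [0,18,-2,-2,0.05,0.7,-0.1],
    [0,18,-1,-1,0,0.75,-0.15],
    [0,18,-1,1,0.05,0.75,-0.1],
  ],
)

```text
time: 27.1
tool_pos: [499.8, -73.5, 183.2]
tcp_rot: [-177.6, 4.9, 83.6]
ft_force: [0.4, 0.2, -2.9]
finger_gap: 50.9
grip_force: 42.7
```

Emit:
apply_moves(
  steps=[
    [0,19,-2,1,0,0.75,-0.15],
    [0,18,0,3,0.05,0.75,-0.15],
    [0,18,-1,3,0,0.75,-0.1],
    [0,17,0,5,0.05,0.75,-0.15],
    [0,17,-1,6,0,0.75,-0.1],
    [0,17,0,8,0.05,0.75,-0.15],
    [0,17,1,8,0,0.75,-0.1],
    [0,15,0,9,0.05,0.75,-0.15],
  ],
)

```text
time: 27.9
tool_pos: [506.7, 70.6, 159.8]
tcp_rot: [-177.2, -25.3, 87.5]
ft_force: [0.5, -0.4, -1.8]
finger_gap: 51.2
grip_force: 42.8
```

Emit:
apply_moves(
  steps=[
    [0,15,1,11,0,0.7,-0.1],
    [0,15,0,11,0.05,0.75,-0.15],
    [0,13,1,12,0,0.75,-0.15],
    [0,13,1,13,0.05,0.75,-0.1],
    [0,12,2,14,0,0.75,-0.15],
    [0,11,1,14,0.05,0.75,-0.1],
    [0,10,2,16,0,0.75,-0.15],
    [0,9,1,16,0.05,0.75,-0.1],
  ],
)

```text
time: 28.7
tool_pos: [513.5, 215.2, 135.3]
tcp_rot: [-179.9, -55.1, 93.0]
ft_force: [0.6, -0.6, -3.0]
finger_gap: 51.1
grip_force: 42.8
```

```bash
python3 - <<'E'
from plan import *
p,R,s=now(); off=np.array(json.load(open("off2.json"))); c=p+R.apply(off); print(p,s["tcp_rot"],s["ft_force"],s["joint_pos"].round(0)); print("carton centre",c,"u",c[:2]@ex,"v",c[:2]@ey); print(R.as_matrix().round(3).tolist())
t=r.snapshot("top"); q=r.snapshot("scene"); np.savez("t5.npz",**t); np.savez("s5.npz",**q)
z=c[2]+20
print(top_rect(t,z+1,tol=6)); print(top_rect(q,z,tol=6))
A=cv2.resize(t["color"][150:270,110:250],None,fx=2.8,fy=2.8);B=cv2.resize(q["color"][150:270,290:430],None,fx=2.8,fy=2.8)
cv2.imwrite("pics/hov2.png",np.hstack([A,B]))
E
```

```text
[513.47678322 215.2103927  135.34076058] [-179.94425989  -55.11518926   93.04615532] [ 0.5966275  -0.55361224 -2.96578715] [-16.  13. 106.  51.  88. -34.]
carton centre [513.70778264 211.00790373 142.5160469 ] u 524.2072896850535 v 183.37594941769504
[[-0.03, 0.999, -0.045], [0.571, 0.054, 0.819], [0.82, -0.001, -0.572]]
n585 c=(511.1,208.2) size=(64.7,84.9) ang=3.1 | u [494.  520.9 548.7] v [139.4 222.1] z 165.9
n684 c=(507.8,210.5) size=(72.2,84.0) ang=3.9 | u [490.6 523.6 553.5] v [142.7 224.9] z 162.4
```

View pics/hov2.png

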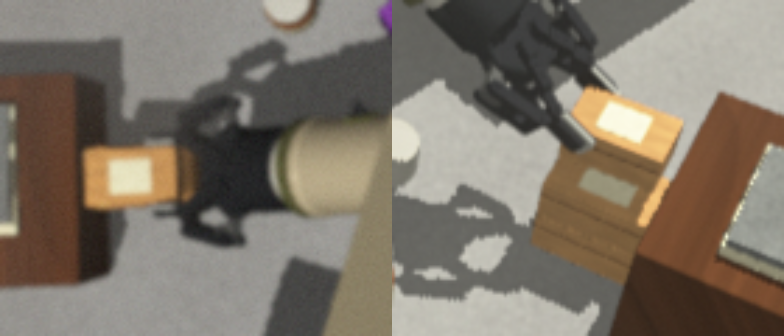

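The small carton is held flat above the large one: left view (130,177), right view (630,125). I'm lowering it softly.

Emit:
apply_moves(
  steps=[
    [0,-3,0,2.2,0,0,0],
    [0,-3,0,2.2,0,0,0],
    [0,-3,0,2.2,0,0,0],
    [0,-3,0,2.2,0,0,0],
    [0,-3,0,2.2,0,0,0],
    [0,-3,0,2.2,0,0,0],
    [0,-3,0,2.2,0,0,0],
    [0,-3,0,2,0,0,0],
  ],
)

```text
time: 29.6
tool_pos: [512.9, 215.5, 105.1]
tcp_rot: [-179.7, -55.1, 92.8]
ft_force: [-0.2, 0.2, -2.3]
finger_gap: 51.2
grip_force: 42.8
```

Emit:
apply_moves(
  steps=[
    [0,-0.4,0,0.3,0,0,0],
    [0,-0.4,0,0.3,0,0,0],
    [0,-0.4,0,0.3,0,0,0],
    [0,-0.4,0,0.2,0,0,0],
    [0,0,0,0,0,0,0],
    [0,0,0,0,0,0,0],
    [0,0,0,0,0,0,0],
    [0,0,0,0,0,0,0],
  ],
)

```text
time: 30.4
tool_pos: [513.0, 215.5, 103.6]
tcp_rot: [-179.7, -55.1, 92.8]
ft_force: [-0.2, -0.7, -2.3]
finger_gap: 51.1
grip_force: 42.8
```

Emit:
apply_moves(
  steps=[
    [0,-0.2,0,0.1,0,0,0],
    [0,-0.2,0,0.2,0,0,0],
    [0,-0.2,0,0.1,0,0,0],
    [0,-0.2,0,0.2,0,0,0],
    [0,-0.2,0,0.1,0,0,0],
    [0,0,0,0,0,0,0],
    [0,0,0,0,0,0,0],
    [0,0,0,0,0,0,0],
  ],
)

```text
time: 31.2
tool_pos: [512.9, 215.5, 102.3]
tcp_rot: [-179.7, -55.1, 92.8]
ft_force: [0.1, -0.3, -2.6]
finger_gap: 51.3
grip_force: 42.8
```

Emit:
apply_moves(
  steps=[
    [0,-0.2,0,0.1,0,0,0],
    [0,-0.2,0,0.2,0,0,0],
    [0,-0.2,0,0.1,0,0,0],
    [0,-0.2,0,0.2,0,0,0],
    [0,-0.2,0,0.1,0,0,0],
    [0,0,0,0,0,0,0],
    [0,0,0,0,0,0,0],
    [0,0,0,0,0,0,0],
  ],
)

```text
time: 32.0
tool_pos: [513.0, 215.5, 101.1]
tcp_rot: [-179.7, -55.1, 92.8]
ft_force: [-0.3, 0.4, -2.7]
finger_gap: 51.2
grip_force: 42.8
```

Emit:
apply_moves(
  steps=[
    [0,-0.2,0,0.1,0,0,0],
    [0,-0.2,0,0.2,0,0,0],
    [0,-0.2,0,0.1,0,0,0],
    [0,0,0,0,0,0,0],
    [0,0,0,0,0,0,0],
    [0,0,0,0,0,0,0],
    [0,0,0,0,0,0,0],
    [0,0,0,0,0,0,0],
  ],
)

```text
time: 32.8
tool_pos: [512.9, 215.5, 100.4]
tcp_rot: [-179.7, -55.1, 92.8]
ft_force: [0.9, 0.1, -2.9]
finger_gap: 51.1
grip_force: 42.8
```

Emit:
apply_moves(
  steps=[
    [0,-0.2,0,0.1,0,0,0],
    [0,-0.2,0,0.2,0,0,0],
    [0,-0.2,0,0.1,0,0,0],
    [0,0,0,0,0,0,0],
    [0,0,0,0,0,0,0],
    [0,0,0,0,0,0,0],
    [0,0,0,0,0,0,0],
    [0,0,0,0,0,0,0],
  ],
)

```text
time: 33.6
tool_pos: [513.0, 215.4, 99.7]
tcp_rot: [-179.7, -55.1, 92.8]
ft_force: [0.4, 0.5, -2.5]
finger_gap: 51.0
grip_force: 42.8
```

Emit:
apply_moves(
  steps=[
    [0,-0.2,0,0.1,0,0,0],
    [0,-0.2,0,0.2,0,0,0],
    [0,-0.2,0,0.1,0,0,0],
    [0,0,0,0,0,0,0],
    [0,0,0,0,0,0,0],
    [0,0,0,0,0,0,0],
    [0,0,0,0,0,0,0],
    [0,0,0,0,0,0,0],
  ],
)

```text
time: 34.4
tool_pos: [513.0, 215.4, 99.0]
tcp_rot: [-179.7, -55.1, 92.8]
ft_force: [0.1, 0.5, -1.6]
finger_gap: 51.3
grip_force: 42.8
```

Emit:
apply_moves(
  steps=[
    [0,-0.1,0,0.1,0,0,0],
    [0,0.5,0,0.7,0,0,0],
    [0,0.5,0,0.7,0,0,0],
    [0,0.5,0,0.7,0,0,0],
    [0,0.5,0,0.7,0,0,0],
    [0,0.5,0,0.7,0,0,0],
    [0,0.4,0,0.6,0,0,0],
    [0,0,0,0,0,0,0],
  ],
)

```text
time: 35.2
tool_pos: [512.6, 220.6, 98.8]
tcp_rot: [-179.7, -55.1, 92.8]
ft_force: [0.9, -0.7, -2.3]
finger_gap: 51.6
grip_force: 42.8
```

Emit:
apply_moves(
  steps=[
    [0,-0.2,0,0.1,0,0,0],
    [0,-0.2,0,0.2,0,0,0],
    [0,0.3,0,0.4,0,0,0],
    [0,0.3,0,0.4,0,0,0],
    [0,0.3,0,0.4,0,0,0],
    [0,0.3,0,0.4,0,0,0],
    [0,0,0,0,0,0,0],
    [0,0,0,0,0,0,0],
  ],
)

```text
time: 36.0
tool_pos: [512.7, 222.5, 98.6]
tcp_rot: [-179.8, -55.1, 92.9]
ft_force: [0.7, 1.1, -0.4]
finger_gap: 51.4
grip_force: 43.1
```

Emit:
apply_moves(
  steps=[
    [0,0.2,0,0.3,0,0,0],
    [0,0.2,0,0.3,0,0,0],
    [0,0.2,0,0.3,0,0,0],
    [0,0.2,0,0.3,0,0,0],
    [0,0.2,0,0.3,0,0,0],
    [0,0,0,0,0,0,0],
    [0,0,0,0,0,0,0],
    [0,0,0,0,0,0,0],
  ],
)

```text
time: 36.8
tool_pos: [512.6, 224.3, 98.5]
tcp_rot: [-179.7, -55.1, 92.9]
ft_force: [-0.4, -2.1, 1.6]
finger_gap: 51.2
grip_force: 43.4
```

Emit:
apply_moves(
  steps=[
    [0,0.2,0,0.2,0,0,0],
    [0,0.2,0,0.3,0,0,0],
    [0,0.2,0,0.2,0,0,0],
    [0,0.2,0,0.3,0,0,0],
    [0,0,0,0,0,0,0],
    [0,0,0,0,0,0,0],
    [0,0,0,0,0,0,0],
    [0,0,0,0,0,0,0],
  ],
)

```text
time: 37.6
tool_pos: [512.5, 225.6, 98.5]
tcp_rot: [-179.7, -55.1, 92.8]
ft_force: [0.7, -2.0, 2.4]
finger_gap: 51.0
grip_force: 43.5
```

```bash
python3 - <<'E'
from plan import *
t=r.snapshot("top"); q=r.snapshot("scene")
print(top_rect(t,129.5,tol=5)); print(top_rect(q,128,tol=5)); p,R,s=now(); print(p,s["ft_force"], p[:2]@ex)
E
```

```text
n591 c=(510.7,219.4) size=(66.0,85.7) ang=3.5 | u [491.6 520.9 552.2] v [150.3 232.3] z 129.6
n645 c=(507.9,218.3) size=(73.5,85.3) ang=4.6 | u [492.1 523.7 554.5] v [151.2 232.9] z 127.8
[512.40742291 225.61375971  98.48483027] [ 0.4613687  -2.34448108  3.10317475] 523.6859116234593
```

Emit:
apply_moves(
  steps=[
    [0,0.1,0.4,-0.1,0,0,0],
    [0,0.2,0.2,0.2,0,0,0],
    [0,0.2,0,0.3,0,0,0],
    [0,0.2,0,0.2,0,0,0],
    [0,0,0,0,0,0,0],
    [0,0,0,0,0,0,0],
    [0,0,0,0,0,0,0],
    [0,0,0,0,0,0,0],
  ],
)

```text
time: 38.5
tool_pos: [512.8, 226.5, 98.6]
tcp_rot: [-179.7, -55.1, 92.8]
ft_force: [-0.4, -1.5, 0.5]
finger_gap: 51.1
grip_force: 43.2
```

Emit:
apply_moves(
  steps=[
    [0,0.2,0.2,0.2,0,0,0],
    [0,0.2,0,0.2,0,0,0],
    [0,0.1,0,0.3,0,0,0],
    [0,0.1,0,0.3,0,0,0],
    [0,0,0,0,0,0,0],
    [0,0,0,0,0,0,0],
    [0,0,0,0,0,0,0],
    [0,0,0,0,0,0,0],
  ],
)

```text
time: 39.3
tool_pos: [513.1, 227.5, 98.6]
tcp_rot: [-179.7, -55.0, 92.8]
ft_force: [-1.5, -4.5, 0.9]
finger_gap: 51.3
grip_force: 43.4
```

Emit:
apply_moves(
  steps=[
    [0,0.1,0,0.2,0,0,0],
    [0,0.1,0,0.2,0,0,0],
    [0,0,0,0,0,0,0],
    [0,0,0,0,0,0,0],
    [0,0,0,0,0,0,0],
    [0,0,0,0,0,0,0],
    [0,0,0,0,0,0,0],
    [0,0,0,0,0,0,0],
  ],
)

```text
time: 40.1
tool_pos: [513.1, 227.5, 98.5]
tcp_rot: [-179.7, -55.0, 92.8]
ft_force: [-2.9, -9.6, 1.8]
finger_gap: 51.0
grip_force: 44.1
```

Firm stop against the cube: the tool no longer advances and the force has risen to 9.6 N. I'm easing back to a light press and letting go.

Emit:
apply_moves(
  steps=[
    [0,-0.2,0,-0.3,0,0,0],
    [0,0,0,0,0,0,0],
    [0.21,0,0,0,0,0,0],
    [0.22,0,0,0,0,0,0],
    [0.26,0,0,0,0,0,0],
    [0.35,0,0,0,0,0,0],
    [0.5,0,0,0,0,0,0],
    [0.7,0,0,0,0,0,0],
  ],
  squeeze=20,
)

```text
time: 40.9
tool_pos: [513.1, 227.9, 98.6]
tcp_rot: [-179.7, -55.1, 92.8]
ft_force: [0.1, -0.4, -0.2]
finger_gap: 72.5
grip_force: 0.0
```

Emit:
apply_moves(
  steps=[
    [0.85,0,0,0,0,0,0],
    [1,0,0,0,0,0,0],
    [1,0,0,0,0,0,0],
    [1,0,0,-5,0,0,0],
    [1,0,0,-15,0,0,0],
    [1,0,0,-20,0,0,0],
    [1,0,0,-30,0,0,0],
    [1,0,0,-30,0,0,0],
  ],
)

```text
time: 41.7
tool_pos: [517.5, 144.3, 157.0]
tcp_rot: [-179.7, -55.0, 92.8]
ft_force: [0.9, -0.2, 0.6]
finger_gap: 85.4
grip_force: 0.0
```

```bash
python3 - <<'E'
from plan import *
t=r.snapshot("top"); q=r.snapshot("scene"); p,R,s=now(); print(p,s["ft_force"],s["time"])
print("small",top_rect(t,129.5,tol=5),"\n",top_rect(q,128,tol=5)); print("large",top_rect(t,89.5,tol=5))
A=cv2.resize(t["color"][150:270,110:250],None,fx=2.8,fy=2.8);B=cv2.resize(q["color"][150:270,290:430],None,fx=2.8,fy=2.8)
cv2.imwrite("pics/fin.png",np.hstack([A,B]))
E
```

```text
[520.19766071 142.08832435 158.94779836] [ 0.85508673  0.30601558 -0.19430394] 41.8
small n585 c=(510.1,219.8) size=(52.0,83.8) ang=3.3 | u [495.7 520.7 546.7] v [151.1 233.3] z 129.5 
 n633 c=(513.6,220.2) size=(56.2,83.1) ang=0.0 | u [498.1 526.2 550.7] v [152.4 233.5] z 127.6
large n122 c=(512.6,170.3) size=(18.9,58.5) ang=86.9 | u [492.2 519.6 549.9] v [135.1 152.9] z 89.7
```

View pics/fin.png

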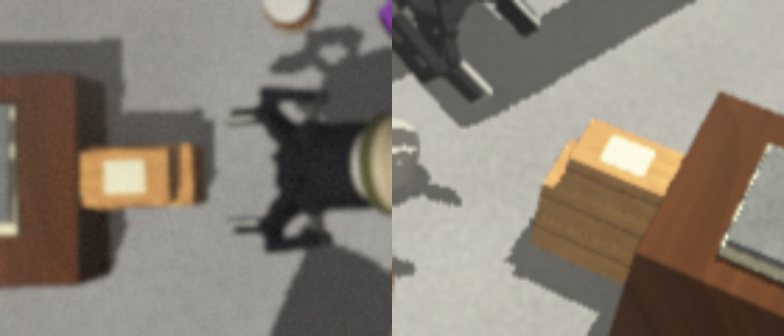

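The column is flush and centred: small carton centre u 521.2 against 521.1 for the large. The rear edges are 16 mm apart, as expected, and the gripper is clear.

```bash
python3 -c "
from bench import r
print(r.hand_in())"
```

```text
the job is handed in; nothing more can be done
None
```

The job is handed in: the large carton lies on the base and the small one on top of it, both flush against the cube and centred sideways to within about 1 mm by the cameras, in 42 s of robot time; hand-in returned no verdict.

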